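# Hook a shelf bracket into its slotted post and press it home

## Task

Put up the missing shelf bracket: hook the loose white bracket into the slot of the empty display post, level and square to it like the one already hanging on the other post, then press it down until it is fully home and both orange spring catches have snapped back in over its foot. Let go of it, and do not knock the vase, the cup or the bowl.

Things in the scene. Friction and masses are not known exactly. Their poses are not given: they have to be found in the camera images.
- bracket_mid (a point): Middle of the loose white shelf bracket (250 to 470 g), an upright frame 154 mm long, 90 mm high, that starts standing on the table; this point is 45 mm above its underside. +x points to its back (the hook end), z up, y across. Back face at x = +75 mm: a plate 30 mm wide that ends below in a foot 40 mm wide, 12 mm high. Front plate 30 mm wide, x = -79 to -71 mm.
- bracket_bar (a point): Grasp point: middle of the bracket's top bar, axes as bracket_mid, 85 mm in front of the back face and 81 mm above the underside. The bar is 10 mm thick in y, 18 mm high, and free for 60 mm before and 45 mm behind this point; beneath it the frame is open for 60 mm down to a lower bar.
- bracket_hook (a point): Middle of the steel hook on the bracket's back, axes as bracket_mid, 55 mm above the underside, on the back face. The hook is 38 mm high, 8 mm wide and sticks out 17 mm: a 12 mm high neck at its top, then after a 9 mm gap a finger that hangs 26 mm below the neck. In the bracket's frame bracket_bar is 85 mm before it and 26 mm higher.
- bracket_pad (a point): Centre of the upper face of the orange press pad on the bracket's top bar, 36 mm long (x) by 30 mm wide; 92 mm above the underside, 22 mm in front of the back face. Press here: pressing far out on the arm tends to jam it. It takes about 5 to 20 N.
- slot_mid (a point): Centre of the slot in the face of the empty galvanised post, 147 mm above the table; +x points into the post, square to the face, y along the face, z up. The slot is 16 mm wide, 50 mm high, through a 6 mm wall. The post is a channel 60 mm wide, 187 mm high, open at its back, fixed on a dark foot plate 8 mm thick.
- slot_sill (a point): Lower edge of that slot at the face, 122 mm above the table. Hooking: bracket square to the face, bracket_hook brought onto slot_mid along +x until the back face meets the post, then down. After about 7 to 13 mm the foot rests on the catches (it stays hooked if let go); after 32 mm the neck sits on this edge: home, with bracket_pad 30 mm above and 22 mm in front of it.
- post_done_mid (a point): The same point (147 mm above the table, on the front face) of the other, identical post, which already carries a fixed bracket that sticks out 154 mm from its face (to -x) between 60 and 152 mm above the table. To be left alone.
- catch_left (a joint): Sideways travel (m) of the left orange spring catch on the front of the empty post, at 74 to 85 mm above the table: 0 when sprung in, grows as the bracket's foot pushes it outwards (2.5 to 7 mm), back near 0 once the foot is below it.
- catch_right (a joint): The same for the right catch.
- vase: White ceramic vase, 165 mm high, 110 mm wide, origin at the centre of its underside. Leave alone.
- cup: Steel cup, 70 mm high, 80 mm wide, origin at the centre of its underside. Leave alone.
- bowl: Blue ceramic bowl, 50 mm high, 130 mm wide, origin at the centre of its underside. Leave alone.
Mind the look-alikes: they are no part of the job. What is shaped like the part that bears slot_mid but turquoise is not meant. There is more than one size of the part that bears bracket_mid; the job needs the smaller.

How it is judged:
By the outcome, as a careful person would: the job done as asked, in the order asked, and still so for the second after the job is handed in, with the robot touching nothing.
It also fails if it takes over 51 s, if anything falls off the work surface, if the arm or the gripper's body presses on something with over 40 N, if the wrist force passes 120 N, or if a joint passes its speed limit or range.

## Robot

A 6-joint arm with a two-finger parallel gripper is mounted at the origin on the work surface. World frame = base frame: x ahead of the robot, y to its left, z up, the work surface at z = 0. Lengths are in m, angles in rad, forces in N, time in s.
With the tool pointing down it reaches from about 0.35 to 0.95 m from the base axis. Payload 17.4 kg.
Tool frame: the origin (TCP) lies midway between the tips of the shut fingers; the grasp point (between the pads) lies behind it (env.grip_depth is the x of the grasp point in the tool frame, in m); x points along the fingers, y is the direction in which the jaws open and shut, and the axes are right-handed (so a half turn about x gives the same grasp; the last joint's range is limited). The gripper opens to 93 mm and grips with 3 to 60 N. Pads are 15 mm wide; open, the fingers measure 128 mm over their backs; the gripper's body (75 mm by 188 mm) begins 65 mm behind the grasp point.
Start: joints at [1.129, 0.116, 1.442, -0, 1.584, -0.038], TCP at [0.265, 0.621, 0.181] pointing down, gripper open.
Joint ranges: [-2.83, 2.83], [-0.83, 2.19], [0.07, 2.5], [-1.14, 4.28], [0.01, 3], [-2.97, 2.97]. Speed limits (rad/s): [1.89, 1.89, 2.22, 3.14, 3.14, 3.14].

## Interface

Orientations are given as a 3x3 rotation matrix whose columns are the frame's x, y, z axes.
In Python, from cell import env, fingers, camera, camera_params, telemetry gives the robot as it stands. Calls block until the motion is done:
- env.move_pose(position, orientation): joint-space move of the TCP to a pose.
- env.move_linear(position, rotation=None, v=0.15): straight line of the TCP; rotation=None keeps the orientation; v is the mean speed in m/s.
- env.goto_joints(angles): joint-space move.
- fingers.command_gripper(opening): opening from 0.0 (shut) to 1.0 (fully open); the grip force is fixed at half the most; returns when the fingers have stopped.
- env.sleep(seconds).
- env.solve_ik(position, orientation): joint angles nearest the present ones, or None.
- camera(name): name is "side" or "top" or "wrist"; returns (picture, depth): 400x640x3 uint8, red, green, blue; 400x640 float32, m along the optical axis (not along the pixel's ray), 0 where there is no reading.
- camera_params(name): a dict with "camera_matrix" (3x3 intrinsics, pixels), "extrinsics" (4x4, takes a point from camera to world coordinates). Camera axes: x right, y down, z forward; pixel columns grow to the right and rows downward; lengths in m; the calibration is good to about 2 mm. A picture is of the moment at which its call begins: read the wrist's pose just before it. camera_params takes no time and is no camera call; for the wrist camera it gives the pose at the moment of the call.
A pose or a line that the arm cannot do raises env.Unreachable and nothing moves.
- env.hand_in(): hands the job in, once; it reports no verdict.
Readings, each from a call of its own:
- telemetry.read_time_s(): time.
- telemetry.read_joints(): joint angles.
- telemetry.read_qd(): joint speeds.
- telemetry.read_tau(): joint torques, N m.
- telemetry.read_tool_pos(): TCP position.
- telemetry.read_ee_rot(): TCP orientation.
- telemetry.read_contact_force(): force on the tool from outside, world axes, zero at the start.
- telemetry.read_torque(): the same for the moment, N m.
- telemetry.read_grip_width(): opening from 0.0 (shut) to 1.0 (fully open).
Only numpy, scipy, OpenCV 4.12 (cv2) and the standard library are available. Lean on these libraries where they do the work, as an engineer would, in place of code of your own. Each camera call takes 0.05 s, during which the arm holds its last target.

## Working session

There is one attempt and no reset: what is moved stays moved. The work goes in short steps, each a Python script; the robot and the scene stay as the last script left them, time stands still between calls to the robot, and variables do not carry over. Pictures are saved under pics/ and viewed, and the job is handed in when it is done.

```bash
ls; mkdir -p pics; python3 - <<'E'
from cell import env, fingers, camera, camera_params, telemetry
import numpy as np, cv2
print(env.grip_depth, telemetry.read_time_s())
for n in ("side","top","wrist"):
    p=camera_params(n); im,d=camera(n)
    np.savez(f"pics/{n}0.npz",im=im,d=d,K=p["camera_matrix"],T=p["extrinsics"])
    cv2.imwrite(f"pics/{n}0.png",im[:,:,::-1])
    print(n,np.round(p["extrinsics"],3).tolist(),p["camera_matrix"][0])
print(telemetry.read_time_s(), telemetry.read_grip_width(), telemetry.read_ee_rot())
E
```

```text
pics
-0.0188 0.0
side [[0.862, -0.35, 0.368, 0.174], [-0.507, -0.621, 0.597, -0.724], [0.02, -0.701, -0.712, 0.979], [0.0, 0.0, 0.0, 1.0]] [472.67149274   0.         322.83670148]
top [[0.004, -0.989, 0.151, 0.417], [-1.0, -0.004, 0.001, 0.007], [-0.0, -0.151, -0.989, 1.296], [0.0, 0.0, 0.0, 1.0]] [450.33681904   0.         318.3239622 ]
wrist [[0.392, 0.881, 0.265, 0.191], [0.92, -0.375, -0.114, 0.651], [-0.001, 0.288, -0.958, 0.385], [0.0, 0.0, 0.0, 1.0]] [322.11196528   0.         320.51578075]
0.15 1.0016363206607561 [[-3.59570879e-04  3.92935930e-01  9.19565781e-01]
 [-7.87537127e-04  9.19565444e-01 -3.92936094e-01]
 [-9.99999625e-01 -8.65480570e-04 -2.11973224e-05]]
```

View pics/side0.png

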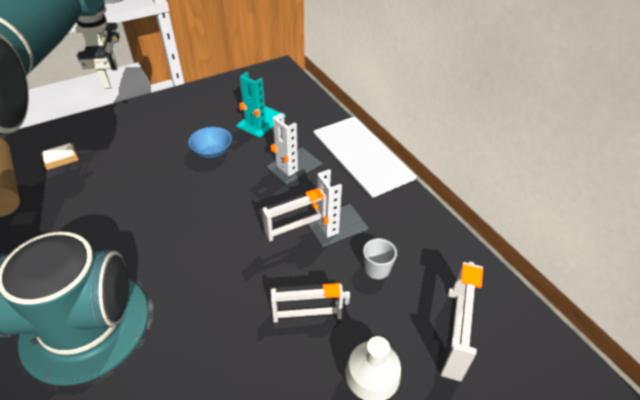

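View pics/top0.png

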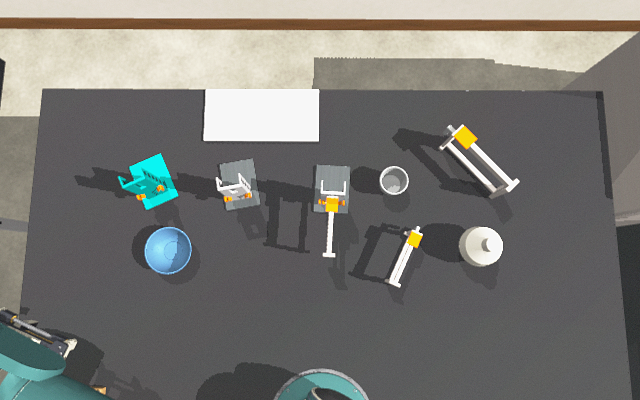

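View pics/wrist0.png

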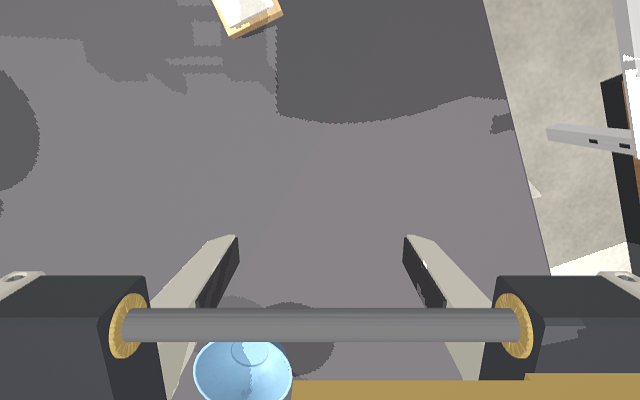

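Candidates: the loose brackets are the small one (top 405,257, pad 414,239) and the large one (top 480,160). The empty posts are grey (238,188) and turquoise (150,180). The job needs the small bracket and the grey post. I'll confirm this in enlarged crops and with the depth data.

```bash
cat > h.py <<'E'
import numpy as np, cv2
def load(n):
    z=np.load(f"pics/{n}.npz"); return z["im"],z["d"],z["K"],z["T"]
def cloud(n):
    im,d,K,T=load(n); v,u=np.mgrid[:400,:640]
    P=np.stack([(u-K[0,2])/K[0,0]*d,(v-K[1,2])/K[1,1]*d,d],-1)
    W=P@T[:3,:3].T+T[:3,3]; W[d<=0]=np.nan
    return im,W
E
python3 - <<'E'
from h import *
im,W=cloud("top0")
a=cv2.resize(im[210:300,370:450],None,fx=5,fy=5,interpolation=cv2.INTER_CUBIC)
b=cv2.resize(im[145:225,200:280],None,fx=5,fy=5,interpolation=cv2.INTER_CUBIC)
im2,_=cloud("side0")
c=cv2.resize(im2[270:340,255:365],None,fx=3.6,fy=3.6,interpolation=cv2.INTER_CUBIC)
e=cv2.resize(im2[105:195,255:335],None,fx=4,fy=4,interpolation=cv2.INTER_CUBIC)
out=np.zeros((860,800,3),np.uint8)
out[:450,:400]=a; out[:400,400:]=b; 
out[455:455+c.shape[0],:c.shape[1]]=c; out[455:455+e.shape[0],400:400+e.shape[1]]=e
cv2.imwrite("pics/crop0.png",cv2.resize(out,(558,600))[:,:,::-1])
for n,(r0,r1,c0,c1) in (("top0",(215,295,375,430)),("side0",(270,335,258,360))):
    im,W=cloud(n)
    P=W[r0:r1,c0:c1].reshape(-1,3); C=im[r0:r1,c0:c1].reshape(-1,3).astype(int)
    z=P[:,2]
    m=(C[:,0]>180)&(C[:,2]<90)&(z>.05)
    print(n,"pad",m.sum(),np.nanmedian(P[m],0),np.nanmin(P[m],0),np.nanmax(P[m],0))
    m=(z>.08)&(z<.097)&(P[:,0]<.8)
    Q=P[m]; mu=Q.mean(0); w,V=np.linalg.eigh(np.cov(Q[:,:2].T)); ax=V[:,1]
    t=(Q[:,:2]-mu[:2])@ax; print("top bar",len(Q),mu,ax,np.degrees(np.arctan2(ax[1],ax[0])),t.min(),t.max(),np.median(Q[:,2]))
for n,(r0,r1,c0,c1) in (("top0",(150,215,205,262)),("side0",(110,185,265,325))):
    im,W=cloud(n)
    P=W[r0:r1,c0:c1].reshape(-1,3); C=im[r0:r1,c0:c1].reshape(-1,3).astype(int)
    z=P[:,2]
    m=(C[:,0]>180)&(C[:,2]<90)&(z>.05); print(n,"orange",P[m].mean(0),m.sum())
    m=z>.175
    Q=P[m]; print("top edge",len(Q),Q[:,2].max(),np.median(Q[:,2]))
    print(np.round(cv2.minAreaRect(Q[:,:2].astype(np.float32)*1000)[0],1),cv2.minAreaRect(Q[:,:2].astype(np.float32)*1000)[1:],)
E
```

```text
top0 pad 145 [ 0.49556605 -0.24723913  0.09060987] [ 0.47468611 -0.26650068  0.08132397] [ 0.51470575 -0.2287209   0.09749353]
top bar 388 [ 0.45639913 -0.2286953   0.08945222] [-0.90493908  0.42554115] 154.81507889910276 -0.06690259565691349 0.08730527518784678 0.08966599141316378
side0 pad 192 [ 0.49621048 -0.24844433  0.09165906] [ 0.47700445 -0.2671978   0.05993934] [ 0.5169585  -0.22654555  0.09581549]
top bar 593 [ 0.45355474 -0.22927765  0.08947676] [-0.9067891   0.42158455] 155.0653325319177 -0.06924388050493228 0.08506577037801823 0.0899118359524742
top0 orange [0.60855893 0.23240977 0.08214645] 43
top edge 122 0.19013511142539996 0.18471880382035144
[632.  233.3] ((33.312294006347656, 60.19793701171875), 10.808085441589355)
side0 orange [0.60724431 0.235063   0.0824118 ] 51
top edge 204 0.18941828567169605 0.18366855541310995
[627.4 116.3] ((301.0475769042969, 43.66570281982422), 88.11959838867188)
```

View pics/crop0.png

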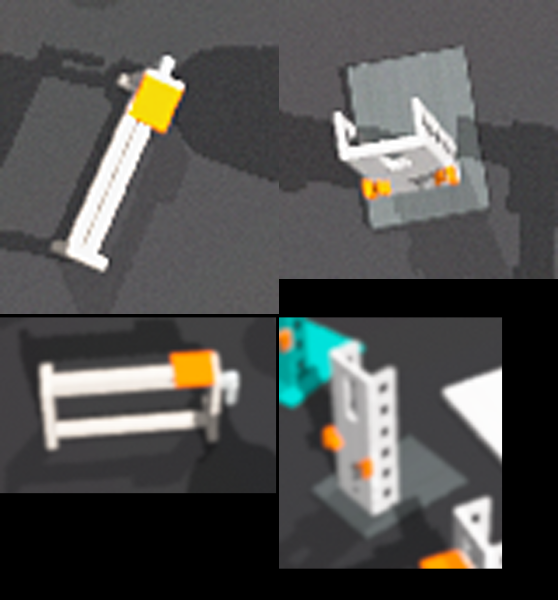

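The crops agree. The small bracket measures 154 mm, its hook points away from the robot, and its yaw is about -25°. The grey post with two orange catches and a slot is the empty one. Next I'll fit the post face.

```bash
python3 - <<'E'
from h import *
for n,(r0,r1,c0,c1) in (("top0",(150,215,205,262)),("side0",(110,185,265,325))):
    im,W=cloud(n)
    P=W[r0:r1,c0:c1].reshape(-1,3)
    m=(P[:,2]>.095)&(P[:,2]<.183)&(P[:,0]<.68)&(P[:,1]>.18)&(P[:,1]<.28)
    Q=P[m]
    # RANSAC vertical plane facing -x
    best=None;rng=np.random.default_rng(0)
    for _ in range(3000):
        a,b=Q[rng.integers(len(Q),size=2),:2]; d=b-a
        if np.hypot(*d)<.02: continue
        nn=np.array([d[1],-d[0]])/np.hypot(*d)
        if abs(nn[0])<.8: continue
        k=np.abs((Q[:,:2]-a)@nn)<.002
        if best is None or k.sum()>best.sum(): best=k
    F=Q[best]; c=F.mean(0)
    w,V=np.linalg.eigh(np.cov(F[:,:2].T)); nn=V[:,0]*np.sign(V[0,0]); t=np.array([-nn[1],nn[0]])
    s=(F[:,:2]-c[:2])@t
    print(n,len(Q),len(F),"n",nn,"yaw",np.degrees(np.arctan2(nn[1],nn[0])),"c",c,"s",np.percentile(s,[0,2,98,100]),"mid",c[:2]+t*(s.min()+s.max())/2, w**.5)
    w3,V3=np.linalg.eigh(np.cov(F.T)); print("n3",V3[:,0])
    # whole foot plate
    U=W[r0:r1,c0:c1]
for nm,(u,v) in dict(vase=(481,246),cup=(394,181),bowl=(168,250),done=(330,200)).items():
    im,W=cloud("top0"); print(nm,W[v,u])
# foot plate: top
im,W=cloud("top0");hsv=im.astype(int)
r=(slice(150,220),slice(205,270)); P=W[r].reshape(-1,3);C=im[r].reshape(-1,3)
m=(P[:,2]>.004)&(P[:,2]<.013)
print("plate",m.sum(),cv2.minAreaRect((P[m,:2]*1000).astype(np.float32)), P[m].min(0),P[m].max(0))
E
```

```text
top0 250 152 n [0.9821795  0.18794529] yaw 10.832898096340028 c [0.61647029 0.22990495 0.13944881] s [-0.02940211 -0.02921326  0.02908406  0.03022532] mid [0.61639293 0.23030922] [0.00060103 0.01882717]
n3 [ 0.98214442  0.18810202 -0.00315713]
side0 569 252 n [0.98361772 0.18026699] yaw 10.38531169624313 c [0.61638309 0.23015923 0.13857363] s [-0.03136459 -0.03001382  0.03106807  0.03290891] mid [0.6162439  0.23091874] [0.00104829 0.0189965 ]
n3 [ 0.9836329   0.18016153 -0.00285247]
vase [ 0.47628391 -0.41388129  0.12293709]
cup [ 0.66942631 -0.21136862  0.00823153]
bowl [0.46690902 0.43615046 0.00596471]
done [ 0.59164413 -0.02166833  0.14632992]
plate 1084 ((658.9799194335938, 246.08370971679688), (204.837890625, 186.803466796875), 0.3517443537712097) [0.55626385 0.15270266 0.00400622] [0.76145905 0.33962918 0.01280902]
```

Both cameras agree: slot face at (0.6163, 0.2306) with yaw about 10.6°, and bar at about (0.439, -0.221) with yaw -25°. The vase is far enough away, so I'll grasp now.

```bash
cat >> h.py <<'E'
def R(deg):
    s,c=np.sin(np.radians(deg)),np.cos(np.radians(deg))
    return np.array([[0,-s,c],[0,c,s],[-1,0,0.]])
E
cat > snap.py <<'E'
from cell import camera,camera_params
import numpy as np,cv2
def snap(n,name):
    p=camera_params(n); im,d=camera(n)
    np.savez(f"pics/{name}.npz",im=im,d=d,K=p["camera_matrix"],T=p["extrinsics"])
    cv2.imwrite(f"pics/{name}.png",im[:,:,::-1])
E
python3 - <<'E'
from cell import env,fingers,telemetry as t
from h import *; from snap import snap
b=np.array([.4392,-.2212])
fingers.command_gripper(.6)
env.move_pose([b[0],b[1],.26],R(-25.05)); print(t.read_time_s())
env.move_linear([b[0],b[1],.125],v=.2)
snap("side","side1")
print(t.read_time_s(),t.read_contact_force(),t.read_tool_pos())
E
```

```text
3.9583
4.8333 [ 0.52527106  0.33694419 -0.10922346] [ 0.43983417 -0.2214892   0.12658117]
```

View pics/side1.png

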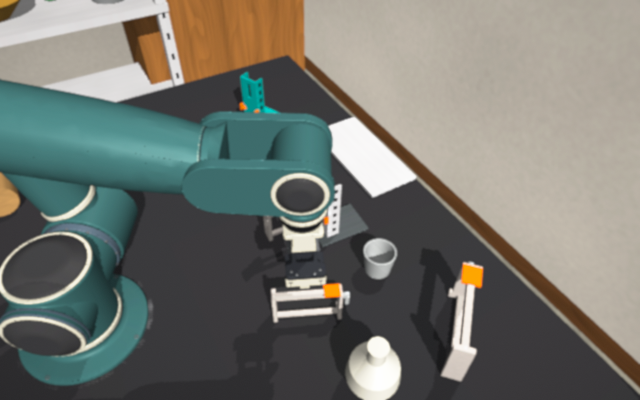

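The side view shows the gripper at (305,280), centred above the bar with the vase clear. I'll descend, grip, lift and carry the bracket to a standoff in front of the post.

```bash
python3 - <<'E'
from cell import env,fingers,telemetry as t
from h import *; from snap import snap
b=np.array([.4392,-.2212])
env.move_linear([b[0],b[1],.0625],v=.15)
print(t.read_tool_pos(),t.read_contact_force())
fingers.command_gripper(0.0); print("grip",t.read_grip_width(),t.read_contact_force(),t.read_time_s())
env.move_linear([b[0],b[1],.29],v=.25)
print("F",t.read_contact_force(),t.read_torque(),t.read_grip_width())
y=10.6;n=np.array([np.cos(np.radians(y)),np.sin(np.radians(y))]);face=np.array([.6163,.2306])
p=face-n*(.085+.06)
env.move_pose([p[0],p[1],.29],R(y))
env.move_linear([p[0],p[1],.173-.0188],v=.2)
print(t.read_tool_pos(),p,t.read_ee_rot().round(4).tolist(),t.read_time_s())
for c in("side","top","wrist"): snap(c,c+"2")
E
```

```text
[ 0.43956626 -0.22140903  0.0635089 ] [-0.41277354 -0.4111035   0.89700695]
grip 0.0010792982392123735 [-0.85567754  0.48453926 -0.35028335] 6.3833
F [ 0.13620369 -0.33169729 -0.72639445] [ 0.01181567  0.01570359 -0.01042783] 0.006746610058946488
[0.47429684 0.20389342 0.15553306] [0.47377437 0.20392705] [[0.0014, -0.1836, 0.983], [0.0005, 0.983, 0.1836], [-1.0, 0.0003, 0.0014]] 9.8417
```

View pics/wrist2.png

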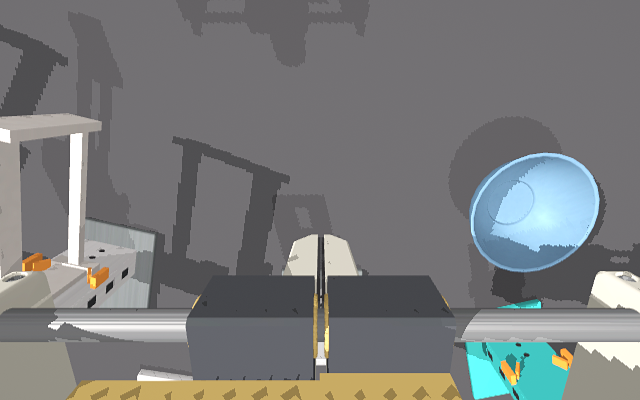

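View pics/side2.png

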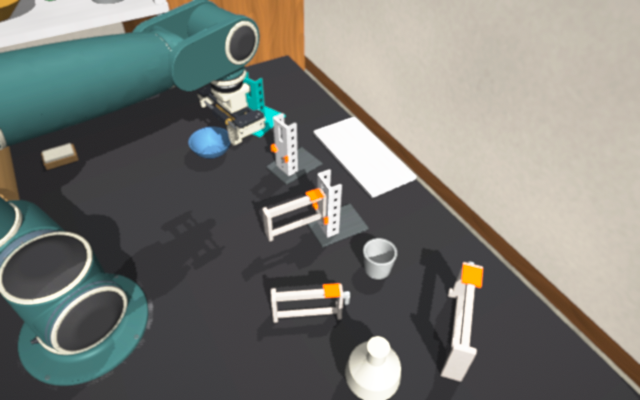

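View pics/top2.png

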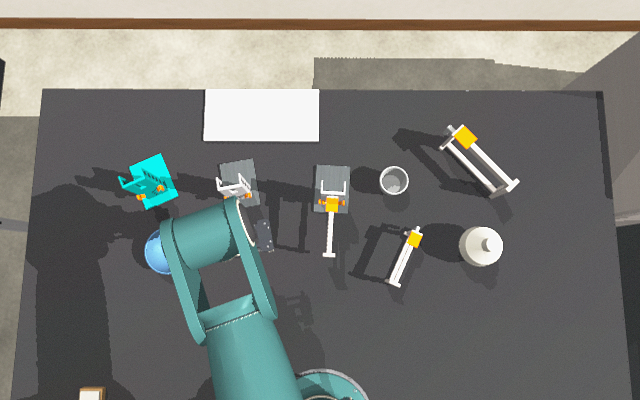

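The jaws closed on nothing: grip width is about 0 and the bracket still stands at (310,303) in the side view. I'll compare the tool readout with the images to see why.

```bash
python3 - <<'E'
from h import *
def proj(n,X):
    im,d,K,T=load(n); c=np.linalg.inv(T)@np.r_[X,1]; p=K@c[:3]; return p[:2]/p[2],c[2]
tp=np.array([.43983,-.22149,.12658])
print("side1 tcp",proj("side1",tp),"bar",proj("side1",[.4392,-.2212,.09]))
tp2=np.array([.4743,.2039,.1555]); print("side2",proj("side2",tp2),"wrist2",proj("wrist2",tp2))
im,_,_,_=load("side1"); a=im[220:340,250:370].copy()
a=cv2.resize(a,None,fx=5,fy=5,interpolation=cv2.INTER_CUBIC)
def mk(a,n,X,o,c):
    u=(proj(n,X)[0]-o)*5; cv2.drawMarker(a,tuple(int(x) for x in u),c,0,20,2)
mk(a,"side1",tp,[250,220],(255,0,0)); mk(a,"side1",[.4392,-.2212,.09],[250,220],(0,255,0))
cv2.imwrite("pics/z1.png",a[:,:,::-1])
im,_,_,_=load("side2"); a=im[60:180,190:310].copy()
a=cv2.resize(a,None,fx=5,fy=5,interpolation=cv2.INTER_CUBIC); mk(a,"side2",tp2,[190,60],(255,0,0))
cv2.imwrite("pics/z2.png",a[:,:,::-1])
im,W=cloud("side2")
P=W[270:335,258:360].reshape(-1,3); P=P[(P[:,2]>.02)&(P[:,0]<.55)]
print(P.min(0),P.max(0))
E
```

```text
side1 tcp (array([302.58055434, 283.06646657]), np.float64(1.005286334699913)) bar (array([302.44481124, 292.55748376]), np.float64(1.031289741475514))
side2 (array([236.49139257, 153.22300403]), np.float64(1.251505564304765)) wrist2 (array([321.71492161, 224.49168643]), np.float64(0.21876505991105977))
[ 0.37137132 -0.27198887  0.02030182] [ 0.53258164 -0.17861825  0.09680342]
```

View pics/z1.png

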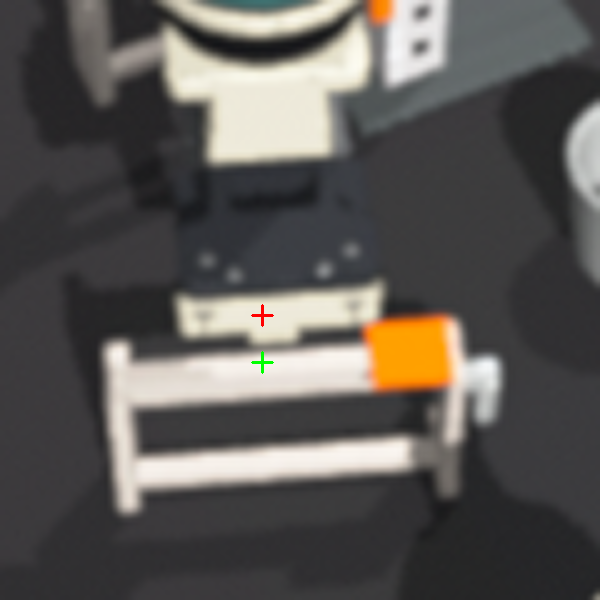

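View pics/z2.png

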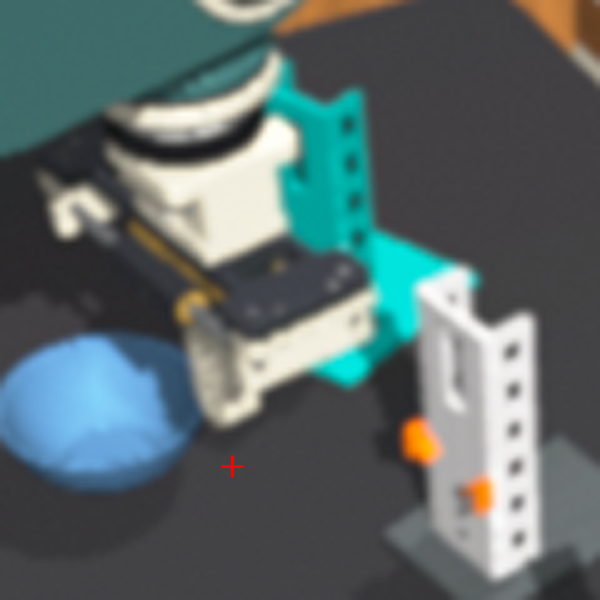

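The fingertips in the picture sit about 9 px (roughly 20 mm) above the reported TCP, so the jaws closed above the bar. I'll measure the real tip position from depth.

```bash
python3 - <<'E'
from h import *
from cell import telemetry as t
tp=t.read_tool_pos();Rt=t.read_ee_rot(); print(tp)
im,W=cloud("side2"); 
for (r,c) in [(142,234),(143,234),(144,235),(140,240),(138,246),(135,232),(141,238)]:
    print((c,r),W[r,c].round(4),((W[r,c]-tp)@Rt).round(4),im[r,c])
im,W=cloud("wrist2")
for (r,c) in [(238,310),(238,335),(237,300),(245,300),(255,300),(265,300),(262,340),(290,320)]:
    print((c,r),W[r,c].round(4),((W[r,c]-tp)@Rt).round(4),im[r,c])
# lowest gripper points in side cloud
im,W=cloud("side2"); P=W[110:160,220:268].reshape(-1,3); L=(P-tp)@Rt
m=(np.abs(L[:,1])<.06)&(np.abs(L[:,2])<.05)&(L[:,0]<.05)
print("max tool x",np.sort(L[m][:,0])[-15:].round(4))
E
```

```text
[0.47435903 0.20408228 0.15567151]
(234, 142) [0.4681 0.1916 0.2051] [-0.0494 -0.0111 -0.0084] [198 193 172]
(234, 143) [0.4674 0.1906 0.2027] [-0.0471 -0.0119 -0.0092] [189 183 164]
(235, 144) [0.468  0.1858 0.2027] [-0.047  -0.0168 -0.0095] [166 161 145]
(240, 140) [0.4848 0.192  0.2047] [-0.049  -0.0137  0.0081] [231 227 203]
(246, 138) [0.5873 0.4324 0.0015] [0.1546 0.2036 0.1527] [55 54 56]
(232, 135) [0.4671 0.1963 0.2248] [-0.0692 -0.0063 -0.0085] [182 177 159]
(238, 141) [0.4779 0.1885 0.2066] [-0.0509 -0.016   0.0007] [231 226 205]
(310, 238) [0.4667 0.1958 0.198 ] [-0.0423 -0.0067 -0.0089] [219 215 201]
(335, 238) [0.4632 0.2089 0.2003] [-0.0446  0.0068 -0.01  ] [221 216 203]
(300, 237) [ 0.5559  0.1932 -0.0007] [ 0.1566 -0.0258  0.0778] [97 95 98]
(300, 245) [0.4674 0.191  0.2074] [-0.0517 -0.0116 -0.0092] [219 214 201]
(300, 255) [0.4671 0.1916 0.2189] [-0.0632 -0.0109 -0.0093] [219 215 201]
(300, 265) [0.4669 0.1922 0.2288] [-0.0732 -0.0103 -0.0093] [219 215 201]
(340, 262) [0.4638 0.2102 0.2255] [-0.0699  0.008  -0.0091] [219 213 201]
(320, 290) [0.4796 0.2038 0.2263] [-0.0706 -0.0012  0.0053] [159 158 157]
max tool x [-0.0472 -0.0471 -0.047  -0.0469 -0.0455 -0.0437 -0.0437 -0.0436 -0.0431
 -0.0415 -0.0405 -0.0402 -0.0398 -0.0389 -0.0381]
```

Wrist and side depth both put the real tips 42–47 mm short of the reported TCP along the tool axis, centred laterally. The reported TCP is therefore off. I'll correct for it by setting the tips at z = 0.062, so TCP readout about 0.020, and use relative heights from there on.

```bash
python3 - <<'E'
from cell import env,fingers,telemetry as t
from h import *; from snap import snap
b=np.array([.4392,-.2212])
p=t.read_tool_pos()
env.move_linear([p[0],p[1],.19],v=.25)
fingers.command_gripper(.6)
env.move_pose([b[0],b[1],.12],R(-25.05)); 
env.move_linear([b[0],b[1],.019],v=.15)
env.sleep(.1)
print(t.read_tool_pos(),t.read_contact_force(),t.read_time_s())
snap("side","side3")
im,_,_,_=load("side3"); cv2.imwrite("pics/z3.png",cv2.resize(im[220:340,230:380],None,fx=5,fy=5,interpolation=cv2.INTER_CUBIC)[:,:,::-1])
E
```

```text
[ 0.43981035 -0.22147096  0.02015878] [ 0.59789287 -0.98950097 -0.88917541] 13.8083
```

View pics/z3.png

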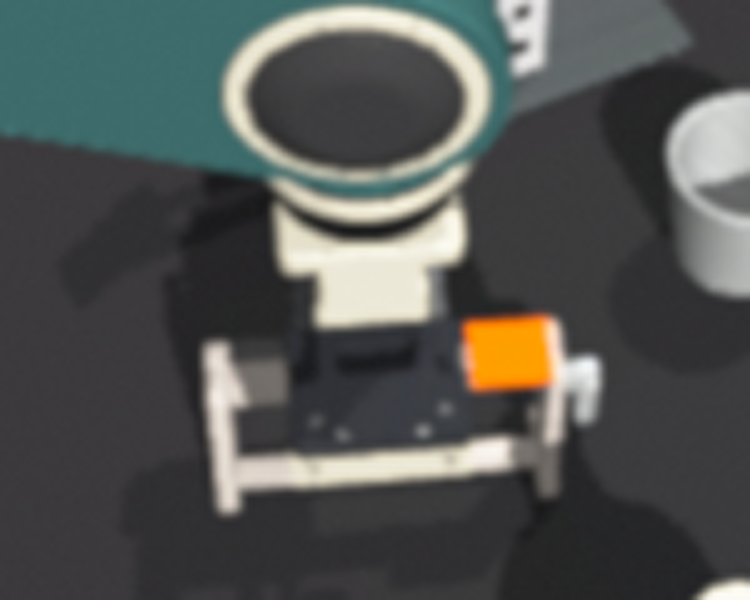

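The fingers now straddle the bar, with the near finger at z3 (385,465), and the body is clear of the pad. I'll grip, lift and carry to the standoff.

```bash
python3 - <<'E'
from cell import env,fingers,telemetry as t
from h import *; from snap import snap
b=np.array([.4392,-.2212])
fingers.command_gripper(0.0); w=t.read_grip_width(); print("grip",w,t.read_contact_force(),t.read_tool_pos(),t.read_time_s())
if w<.05: raise SystemExit("missed")
env.move_linear([b[0],b[1],.235],v=.25)
print("F",t.read_contact_force(),t.read_torque(),t.read_grip_width())
y=10.6;n=np.array([np.cos(np.radians(y)),np.sin(np.radians(y))]);face=np.array([.6163,.2306])
p=face-n*(.085+.035)
env.move_pose([p[0],p[1],.235],R(y))
env.move_linear([p[0],p[1],.0198+.092],v=.15)
env.sleep(.1)
print(t.read_tool_pos(),p,t.read_ee_rot().round(4).tolist(),t.read_grip_width(),t.read_contact_force(),t.read_time_s())
for c in("side","top","wrist"): snap(c,c+"4")
im,_,_,_=load("side4"); cv2.imwrite("pics/z4.png",cv2.resize(im[60:200,180:340],None,fx=5,fy=5,interpolation=cv2.INTER_CUBIC)[:600,:,::-1])
E
```

```text
grip 0.1045240432962096 [-0.75522866 -0.18030324 -1.34838838] [ 0.43917612 -0.22115415  0.01890762] 14.65
F [-0.11029149 -0.14079362 -3.03607928] [-0.06843413 -0.02074548 -0.01558918] 0.10265925392162613
[0.49887045 0.20869359 0.11297687] [0.49834776 0.20852584] [[0.0016, -0.1839, 0.9829], [0.0006, 0.9829, 0.1839], [-1.0, 0.0003, 0.0017]] 0.10446644708355311 [ 0.19386937  0.99584386 -3.02746956] 18.3417
```

View pics/z4.png

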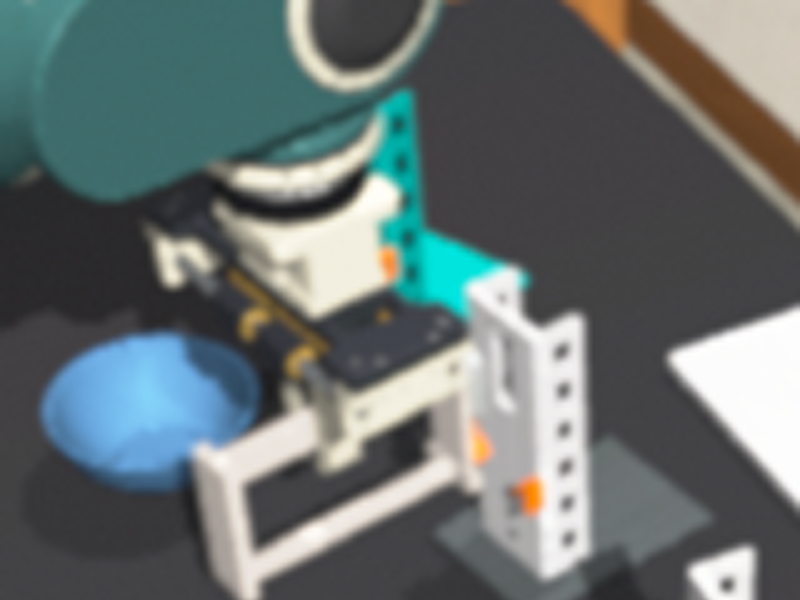

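View pics/top4.png

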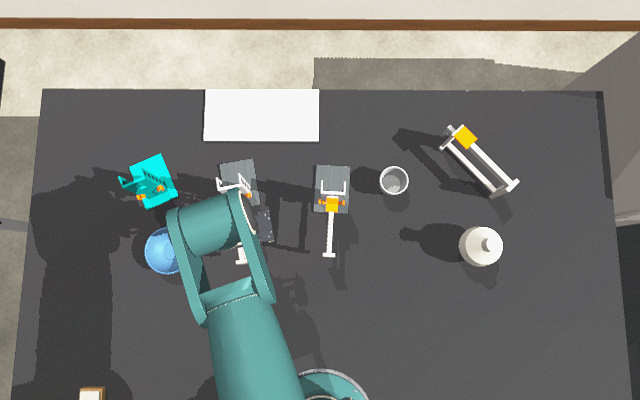

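View pics/wrist4.png

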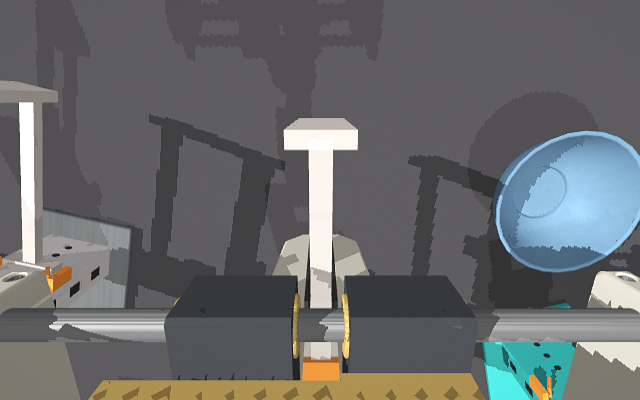

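The bracket is held (width 0.104 is about 10 mm). I'll check its pose in the hand from the clouds before hooking.

```bash
python3 - <<'E'
from h import *
y=np.radians(10.6);n=np.array([np.cos(y),np.sin(y)]);tt=np.array([-n[1],n[0]]);face=np.array([.6163,.2306])
def loc(W): return np.stack([(W[...,:2]-face)@n,(W[...,:2]-face)@tt,W[...,2]],-1)
im,W=cloud("wrist4"); L=loc(W)
for (c,r) in [(290,135),(320,135),(352,135),(290,125),(350,125),(315,155),(328,155),(315,180),(325,180),(315,220),(330,230),(315,360),(310,372),(330,372)]:
    print("w",(c,r),L[r,c].round(4),im[r,c])
im,W=cloud("side4"); L=loc(W)
P=L[60:190,200:285].reshape(-1,3); 
# front plate & bars
m=(P[:,2]>.06)&(P[:,0]>-.25)&(P[:,0]<-.16)&(np.abs(P[:,1])<.04)&(P[:,2]<.2)
Q=P[m]; print("front region",len(Q),np.percentile(Q,[1,50,99],axis=0).round(4))
m=(P[:,2]>.08)&(P[:,2]<.125)&(np.abs(P[:,1])<.012)&(P[:,0]>-.165)&(P[:,0]<-.05)
Q=P[m]; 
for a in np.arange(-.16,-.05,.02):
    k=(Q[:,0]>a)&(Q[:,0]<a+.02)
    if k.sum(): print("lower bar",a.round(2),k.sum(),Q[k][:,1].mean().round(4),np.percentile(Q[k][:,2],[2,98]).round(4))
# post refit in side4/top4
im,W=cloud("side4"); P=W[110:185,265:325].reshape(-1,3); l=loc(P)
m=(np.abs(l[:,0])<.004)&(np.abs(l[:,1])<.035)&(l[:,2]>.09)&(l[:,2]<.183); print("face",m.sum(),l[m].mean(0),l[m].min(0),l[m].max(0))
E
```

```text
w (290, 135) [-0.187  -0.0134  0.1841] [255 248 242]
w (320, 135) [-0.1871 -0.0012  0.1845] [255 249 243]
w (352, 135) [-0.1872  0.0116  0.1856] [255 249 243]
w (290, 125) [-0.1894 -0.0153  0.1615] [187 179 173]
w (350, 125) [-0.1893  0.013   0.1606] [189 183 177]
w (315, 155) [-0.179  -0.0032  0.1846] [251 244 237]
w (328, 155) [-0.1791  0.0021  0.1855] [251 244 237]
w (315, 180) [-0.1684 -0.0033  0.1845] [253 245 239]
w (325, 180) [-0.1685  0.0009  0.1847] [253 246 239]
w (315, 220) [-0.1503 -0.0034  0.1843] [252 244 238]
w (330, 230) [-0.1459  0.0032  0.1848] [255 248 242]
w (315, 360) [-0.0742 -0.0037  0.1836] [161 101  56]
w (310, 372) [-0.0689 -0.0062  0.186 ] [241 155  62]
w (330, 372) [-0.0692  0.0039  0.1862] [241 157  64]
front region 309 [[-0.1904 -0.0183  0.0934]
 [-0.1869 -0.0053  0.1515]
 [-0.1603  0.0136  0.1857]]
lower bar -0.16 32 -0.0025 [0.0952 0.1057]
lower bar -0.14 29 -0.0032 [0.0962 0.1053]
lower bar -0.12 33 -0.0025 [0.0949 0.1056]
lower bar -0.1 31 -0.0023 [0.0968 0.1057]
lower bar -0.08 28 -0.0025 [0.0958 0.1067]
lower bar -0.06 15 -0.0021 [0.0964 0.1074]
face 305 [ 6.61466772e-05 -3.95001805e-03  1.37660154e-01] [-0.00362803 -0.03275289  0.09018822] [0.00393326 0.03041223 0.18289786]
```

The bracket is level, square, and centred within 1 mm. The back face is 35.5 mm from the post and the underside is at 94 mm. I'll insert it with force checks.

```bash
python3 - <<'E'
from cell import env,fingers,telemetry as t
from h import *; from snap import snap
y=np.radians(10.6);n=np.array([np.cos(y),np.sin(y)]);tt=np.array([-n[1],n[0]]);face=np.array([.6163,.2306])
z=.0198+.091
def go(d,v,dz=0):
    p=face-n*d+tt*.0006; env.move_linear([p[0],p[1],z+dz],v=v)
    f=t.read_contact_force()-f0; l=(t.read_tool_pos()[:2]-face)@n
    print("d",round(d,4),"act",round(-l,4),"f",round(f[:2]@n,2),round(f[:2]@tt,2),round(f[2],2),"t",t.read_time_s()); return f
f0=t.read_contact_force()
ok=True
for d in (.104,.096,.089):
    f=go(d,.06)
    if np.linalg.norm(f)>8: ok=False;break
if ok:
    for d in np.arange(.087,.080,-.001):
        f=go(d,.03)
        if np.linalg.norm(f)>5: break
snap("side","side5")
im,_,_,_=load("side5"); cv2.imwrite("pics/z5.png",cv2.resize(im[90:190,210:330],None,fx=6,fy=6,interpolation=cv2.INTER_CUBIC)[:600,:,::-1])
E
```

```text
d 0.104 act 0.1038 f -0.31 0.85 -0.73 t 18.9083
d 0.096 act 0.0958 f 0.69 -0.19 -0.05 t 19.1917
d 0.089 act 0.0888 f -0.06 0.08 0.81 t 19.4583
d 0.087 act 0.087 f -0.41 0.11 -0.22 t 19.7083
d 0.086 act 0.086 f 0.05 -0.53 -0.17 t 19.9583
d 0.085 act 0.085 f -0.37 0.78 0.03 t 20.2083
d 0.084 act 0.0851 f -11.83 -1.29 3.7 t 20.4583
```

View pics/z5.png

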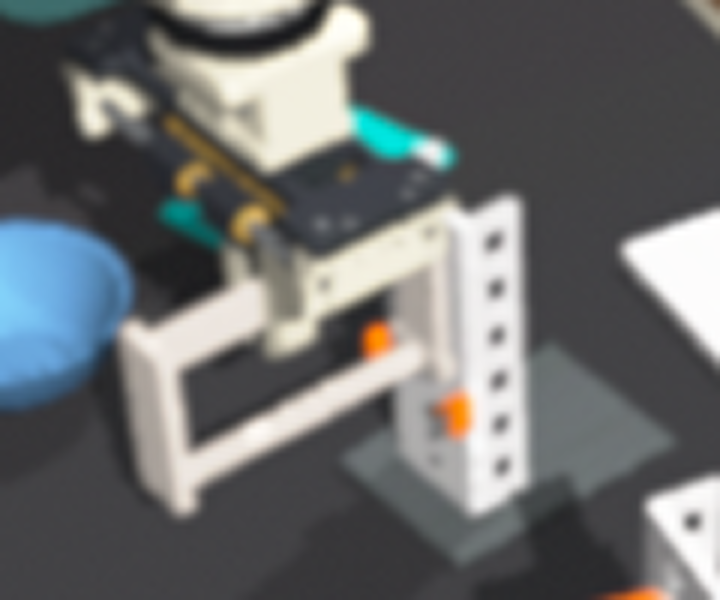

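The hook is in and the back face met the post at exactly 85 mm. Next I'll lower until the foot rests on the catches.

```bash
python3 - <<'E'
from cell import env,fingers,telemetry as t
from h import *; from snap import snap
y=np.radians(10.6);n=np.array([np.cos(y),np.sin(y)]);tt=np.array([-n[1],n[0]]);face=np.array([.6163,.2306])
z=.0198+.091
def go(d,v,dz=0):
    p=face-n*d+tt*.0006; env.move_linear([p[0],p[1],z+dz],v=v)
    f=t.read_contact_force()-f0; tp=t.read_tool_pos()
    print("dz",round(dz,4),"z",tp[2].round(4),"f",round(f[:2]@n,2),round(f[:2]@tt,2),round(f[2],2),"t",t.read_time_s()); return f
f0=np.array([.2,.5,-3.03])
for dz in (-.004,-.006,-.0075,-.009,-.010,-.011,-.012,-.013,-.014):
    f=go(.0849,.04,dz)
    if f[2]>7: break
print(t.read_grip_width())
snap("side","side6")
im,_,_,_=load("side6"); cv2.imwrite("pics/z6.png",cv2.resize(im[90:190,210:330],None,fx=6,fy=6,interpolation=cv2.INTER_CUBIC)[:600,:,::-1])
E
```

```text
dz -0.004 z 0.1066 f -3.96 -0.66 -1.09 t 20.7583
dz -0.006 z 0.1047 f -2.8 -0.52 -0.01 t 21.0083
dz -0.0075 z 0.1033 f -4.04 -0.75 0.31 t 21.2583
dz -0.009 z 0.1018 f -4.02 -0.07 -0.0 t 21.5083
dz -0.01 z 0.1008 f -4.45 -0.71 1.22 t 21.7583
dz -0.011 z 0.0999 f -5.19 -0.14 2.71 t 22.0083
dz -0.012 z 0.0988 f -4.63 -1.21 2.01 t 22.2583
dz -0.013 z 0.0979 f -5.96 0.87 2.29 t 22.5083
dz -0.014 z 0.0971 f -6.24 0.01 3.37 t 22.7583
0.10532291661761962
```

View pics/z6.png

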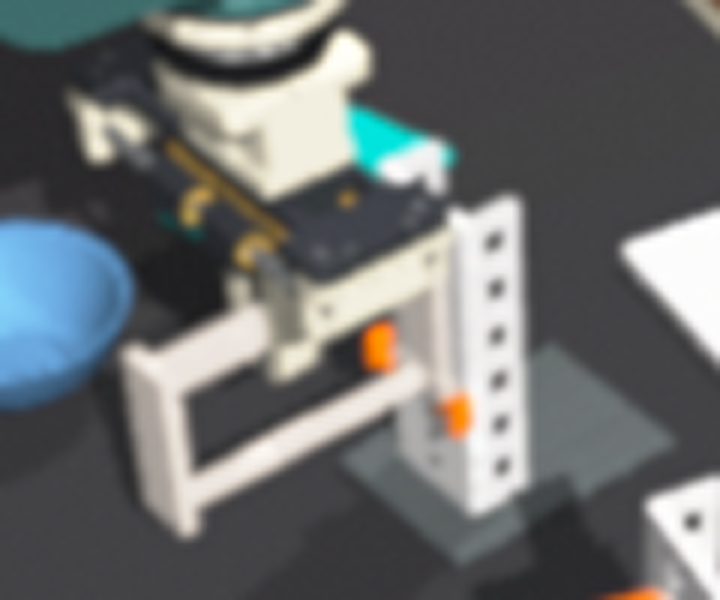

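It has gone 14 mm down with a gentle rise in force, so the foot is wedging into the catches. I'll release, shut the jaws and look before pressing on the pad.

```bash
python3 - <<'E'
from cell import env,fingers,telemetry as t
from h import *; from snap import snap
y=np.radians(10.6);n=np.array([np.cos(y),np.sin(y)]);tt=np.array([-n[1],n[0]]);face=np.array([.6163,.2306])
fingers.command_gripper(.45)
p=t.read_tool_pos(); q=face-n*.085+tt*.0006
env.move_linear([q[0],q[1],.165],v=.2)
fingers.command_gripper(0)
q=face-n*.022+tt*.0003
env.move_linear([q[0],q[1],.155],v=.2)
env.sleep(.05)
print(t.read_tool_pos(),q,t.read_contact_force(),t.read_grip_width(),t.read_time_s())
snap("side","side7"); snap("wrist","wrist7")
im,_,_,_=load("side7"); cv2.imwrite("pics/z7.png",cv2.resize(im[90:190,210:330],None,fx=6,fy=6,interpolation=cv2.INTER_CUBIC)[:600,:,::-1])
E
```

```text
[0.59432002 0.22678622 0.15487456] [0.59462024 0.22684795] [-0.4384265   0.03350154  0.11770219] 0.004249855353349735 25.3417
```

View pics/z7.png

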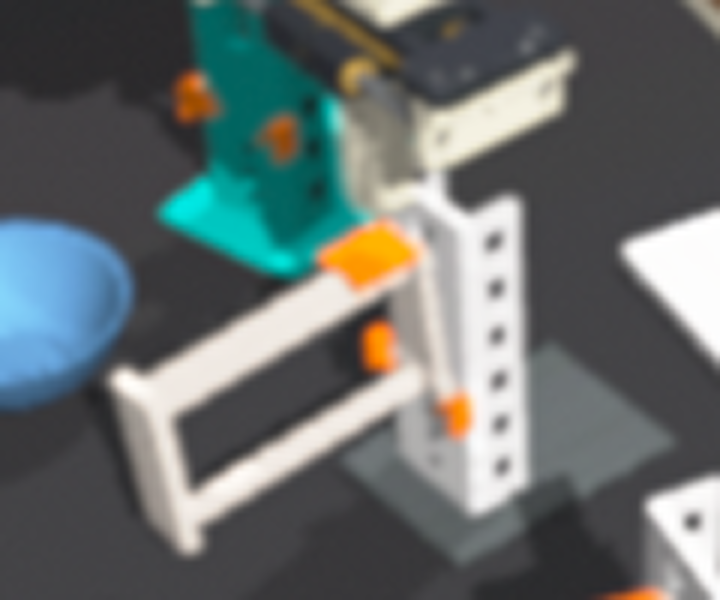

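View pics/wrist7.png

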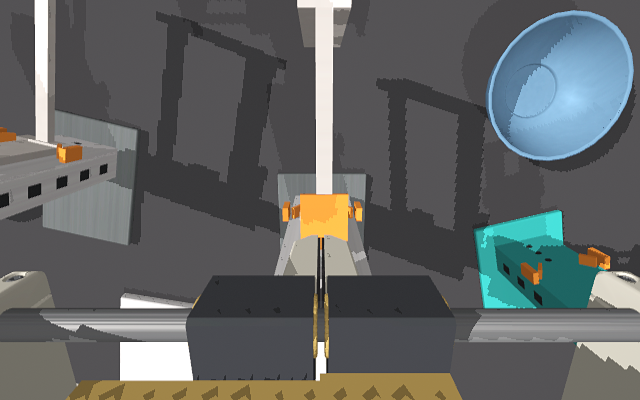

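The bracket stays hooked but its front droops a little, which fits hook play of 9 mm gap against a 6 mm wall. The orange pad is in the wrist view at (324,215). I'll measure the tilt and pad position.

```bash
python3 - <<'E'
from h import *
y=np.radians(10.6);n=np.array([np.cos(y),np.sin(y)]);tt=np.array([-n[1],n[0]]);face=np.array([.6163,.2306])
def loc(W): return np.stack([(W[...,:2]-face)@n,(W[...,:2]-face)@tt,W[...,2]],-1)
for nm,(r0,r1,c0,c1),(b0,b1,b2,b3) in (("side7",(120,142,255,285),(100,170,225,265)),("wrist7",(190,245,295,352),(20,190,312,336))):
    im,W=cloud(nm); L=loc(W)
    P=L[r0:r1,c0:c1].reshape(-1,3);C=im[r0:r1,c0:c1].reshape(-1,3).astype(int)
    m=(C[:,0]>200)&(C[:,2]<110)&(P[:,2]>.13)&(np.abs(P[:,1])<.022)
    print(nm,"pad",m.sum(),np.percentile(P[m],[2,50,98],axis=0).round(4).tolist())
    Q=L[b0:b1,b2:b3].reshape(-1,3)
    m=(np.abs(Q[:,1])<.004)&(Q[:,0]<-.05)&(Q[:,0]>-.145)&(Q[:,2]>.135)
    Q=Q[m]
    if len(Q)>10:
        A=np.polyfit(Q[:,0],Q[:,2],1); B=np.polyfit(Q[:,0],Q[:,1],1); print("bar slope deg",np.degrees(np.arctan(A[0])),"z at -.085",np.polyval(A,-.085),"yaw dev",np.degrees(B[0]),"y at -.085",np.polyval(B,-.085),len(Q))
im,W=cloud("wrist7"); L=loc(W)
for c,r in [(310,240),(333,240),(305,250),(336,250)]: print((c,r),L[r,c].round(4))
P=L[190:225,275:295].reshape(-1,3);Q=L[190:225,350:372].reshape(-1,3)
for P,rg in ((P,L),(Q,L)):
    m=(P[:,2]>.07)&(P[:,2]<.09); print("catch",m.sum(),P[m].mean(0) if m.any() else 0)
E
```

```text
side7 pad 95 [[-0.0462, -0.0138, 0.1635], [-0.0297, -0.0003, 0.1672], [-0.0126, 0.0158, 0.1707]]
bar slope deg 12.899493421758027 z at -.085 0.15922772570932817 yaw dev 0.417448868644162 y at -.085 -0.0013106047463685316 151
wrist7 pad 2001 [[-0.0472, -0.0129, 0.1664], [-0.0343, 0.0016, 0.1682], [-0.0205, 0.0158, 0.1702]]
bar slope deg 4.436597947512906 z at -.085 0.16229986152067682 yaw dev 0.13384761875822054 y at -.085 0.00018846402963713758 2160
(310, 240) [-0.032  -0.0062  0.2012]
(333, 240) [-0.0319  0.006   0.201 ]
(305, 250) [-0.0321 -0.0083  0.2136]
(336, 250) [-0.0316  0.0071  0.2125]
catch 151 [-0.00728413 -0.02936388  0.08416085]
catch 167 [-0.00743616  0.03083731  0.08415425]
```

The droop is 4.4° with no yaw deviation, and the tip is over the pad at d≈0.0245. I'll press down in small steps with force checks.

```bash
python3 - <<'E'
from cell import env,fingers,telemetry as t
from h import *; from snap import snap
y=np.radians(10.6);n=np.array([np.cos(y),np.sin(y)]);tt=np.array([-n[1],n[0]]);face=np.array([.6163,.2306])
q=face-n*.0225+tt*.0006
f0=t.read_contact_force()
env.move_linear([q[0],q[1],.132],v=.12)
z=.132
while z>.103:
    z-=.002
    env.move_linear([q[0],q[1],z],v=.04)
    f=t.read_contact_force()-f0
    print("z",round(z,4),t.read_tool_pos()[2].round(4),"f",round(f[:2]@n,2),round(f[:2]@tt,2),round(f[2],2),t.read_time_s())
    if f[2]>22: break
snap("side","side8"); snap("wrist","wrist8")
im,_,_,_=load("side8"); cv2.imwrite("pics/z8.png",cv2.resize(im[90:190,210:330],None,fx=6,fy=6,interpolation=cv2.INTER_CUBIC)[:600,:,::-1])
E
```

```text
z 0.13 0.1303 f -1.11 0.72 1.86 26.0333
z 0.128 0.1282 f -0.21 0.2 3.66 26.2833
z 0.126 0.1265 f -0.59 0.15 4.6 26.5333
z 0.124 0.1247 f 0.61 -0.59 7.17 26.7833
z 0.122 0.123 f 2.2 -0.2 8.38 27.0333
z 0.12 0.1212 f 2.04 0.26 9.35 27.2833
z 0.118 0.1194 f 3.04 -0.47 10.27 27.5333
z 0.116 0.1176 f 1.7 -0.01 10.53 27.7833
z 0.114 0.1156 f 4.62 0.4 10.01 28.0333
z 0.112 0.1138 f 6.14 0.18 11.9 28.2833
z 0.11 0.1135 f -0.27 -0.76 24.56 28.5333
```

View pics/z8.png

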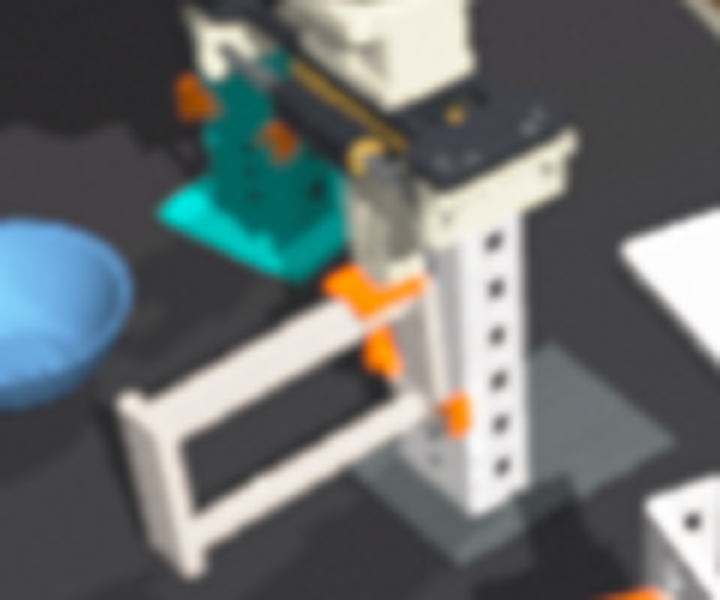

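View pics/wrist8.png

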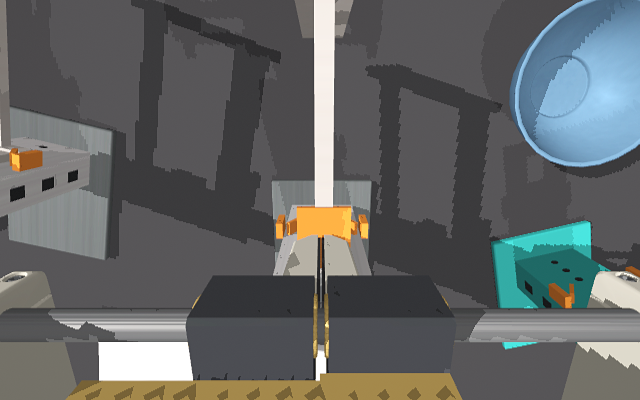

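The pad moved about 16.5 mm at 10–12 N, then met a stop at about 25 N. I'll check pad height, tilt and the catches.

```bash
cat > meas.py <<'E'
from h import *
y=np.radians(10.6);n=np.array([np.cos(y),np.sin(y)]);tt=np.array([-n[1],n[0]]);face=np.array([.6163,.2306])
def loc(W): return np.stack([(W[...,:2]-face)@n,(W[...,:2]-face)@tt,W[...,2]],-1)
def meas(nm):
    im,W=cloud(nm); L=loc(W).reshape(-1,3); C=im.reshape(-1,3).astype(int)
    o=(C[:,0]>150)&(C[:,2]<.55*C[:,0])&(C[:,0]>1.3*C[:,1])|(C[:,0]>200)&(C[:,2]<110)
    m=o&(np.abs(L[:,1])<.018)&(L[:,0]>-.06)&(L[:,0]<0)&(L[:,2]>.13)
    if m.sum()>5: print(nm,"pad",m.sum(),np.percentile(L[m],[2,50,98],axis=0).round(4).tolist())
    for s in(-1,1):
        m=o&(s*L[:,1]>.018)&(s*L[:,1]<.05)&(L[:,2]>.065)&(L[:,2]<.095)&(L[:,0]>-.03)&(L[:,0]<.01)
        if m.sum()>3: print(nm,"catch",s,m.sum(),"y rng",np.percentile(L[m][:,1],[2,50,98]).round(4),"z",np.percentile(L[m][:,2],[2,50,98]).round(4),"x",np.percentile(L[m][:,0],[2,98]).round(4))
    m=(np.abs(L[:,1])<.004)&(L[:,0]<-.06)&(L[:,0]>-.15)&(L[:,2]>.12)&(L[:,2]<.2)
    Q=L[m]
    if len(Q)>30:
        A=np.polyfit(Q[:,0],Q[:,2],1); r=Q[:,2]-np.polyval(A,Q[:,0]); Q=Q[r>-.003]; A=np.polyfit(Q[:,0],Q[:,2],1)
        print(nm,"bar slope",np.degrees(np.arctan(A[0])).round(2),"z(-.085)",np.polyval(A,-.085).round(4),"z(0)",A[1].round(4),"y",Q[:,1].mean().round(4),len(Q))
E
python3 - <<'E'
from meas import *
for f in ("top0","side0","side5","wrist7","side7","wrist8","side8"): meas(f)
# done bracket catches for reference in top/side image
a=np.hstack([cv2.resize(load("wrist7")[0][170:260,265:380],None,fx=3.4,fy=3.4,interpolation=cv2.INTER_CUBIC),cv2.resize(load("wrist8")[0][170:260,265:380],None,fx=3.4,fy=3.4,interpolation=cv2.INTER_CUBIC)])
cv2.imwrite("pics/c8.png",a[:,:,::-1])
E
```

```text
top0 catch -1 24 y rng [-0.0348 -0.0283 -0.0196] z [0.0725 0.0811 0.0926] x [-0.0126 -0.0013]
top0 catch 1 28 y rng [0.0185 0.0303 0.0347] z [0.0705 0.0805 0.0901] x [-0.0122 -0.0003]
side0 catch -1 26 y rng [-0.0362 -0.0326 -0.0236] z [0.0684 0.0811 0.089 ] x [-0.0129 -0.0026]
side0 catch 1 39 y rng [0.019  0.0287 0.0371] z [0.0726 0.0821 0.0906] x [-0.0134  0.0005]
side5 catch -1 26 y rng [-0.0356 -0.0326 -0.0241] z [0.0682 0.0813 0.0897] x [-0.013  -0.0035]
side5 catch 1 18 y rng [0.0253 0.0315 0.0362] z [0.0767 0.0849 0.0917] x [-0.0127 -0.0008]
side5 bar slope 5.08 z(-.085) 0.1845 z(0) 0.1921 y -0.0007 57
wrist7 pad 2091 [[-0.0478, -0.0129, 0.1662], [-0.0345, 0.001, 0.1683], [-0.0205, 0.0158, 0.2092]]
wrist7 catch -1 206 y rng [-0.0343 -0.0297 -0.0203] z [0.0731 0.0856 0.0908] x [-0.0129 -0.0014]
wrist7 catch 1 184 y rng [0.0242 0.0313 0.0354] z [0.073  0.0863 0.0907] x [-0.0132 -0.001 ]
wrist7 bar slope 4.43 z(-.085) 0.1623 z(0) 0.1689 y 0.0001 2104
side7 pad 105 [[-0.0467, -0.0143, 0.1634], [-0.0293, -0.0003, 0.1671], [-0.0113, 0.0162, 0.1707]]
side7 catch -1 25 y rng [-0.0375
[... 210 characters left out ...]
9 97
wrist8 pad 1695 [[-0.0458, -0.013, 0.1479], [-0.0376, 0.0016, 0.15], [-0.0279, 0.0159, 0.1523]]
wrist8 catch -1 297 y rng [-0.0342 -0.0295 -0.0196] z [0.0725 0.0853 0.0911] x [-0.0131 -0.0014]
wrist8 catch 1 262 y rng [0.0235 0.0312 0.0353] z [0.073  0.0861 0.0907] x [-0.0131 -0.0014]
wrist8 bar slope 3.18 z(-.085) 0.1454 z(0) 0.1501 y 0.0001 2751
side8 pad 73 [[-0.0447, -0.0149, 0.1456], [-0.0335, -0.0053, 0.1493], [-0.0112, 0.0145, 0.1544]]
side8 catch -1 25 y rng [-0.0366 -0.0333 -0.0264] z [0.0711 0.0837 0.091 ] x [-0.0136 -0.0024]
side8 catch 1 34 y rng [0.0212 0.029  0.0357] z [0.0704 0.0822 0.0897] x [-0.0124 -0.0009]
side8 bar slope 2.57 z(-.085) 0.1421 z(0) 0.1459 y -0.0009 103
```

View pics/c8.png

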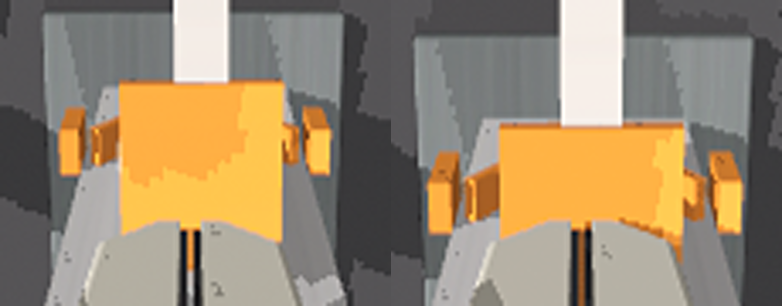

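Pad height is about 0.152 m at the back, matching home, and both catches are back at their original spread. The bar still droops about 3°. I'll lift off, look again and compare with the finished bracket.

```bash
python3 - <<'E'
from cell import env,fingers,telemetry as t
from h import *; from snap import snap
from meas import meas,face,n,tt
q=face-n*.0225+tt*.0006
env.move_linear([q[0],q[1],.165],v=.2)
q=face-n*.09
env.move_linear([q[0],q[1],.22],v=.25)
env.sleep(.1); print(t.read_time_s())
snap("side","side9"); snap("wrist","wrist9")
meas("side9");meas("wrist9")
import meas as M
for nm in("side0","top0","wrist9"):
  im,W=cloud(nm); P=W.reshape(-1,3)
  m=(P[:,2]>.135)&(P[:,2]<.16)&(P[:,0]>.44)&(P[:,0]<.56)&(abs(P[:,1]+.02)<.03)
  Q=P[m]; 
  if len(Q)>30:
    c=np.polyfit(Q[:,0],Q[:,2],1); r=Q[:,2]-np.polyval(c,Q[:,0]); Q=Q[r>-.002]; print(nm,"done slope",np.degrees(np.polyfit(Q[:,0],Q[:,2],1)[0]),len(Q),Q[:,2].mean())
im=load("side9")[0]; cv2.imwrite("pics/z9.png",cv2.resize(im[90:240,210:350],None,fx=4,fy=4,interpolation=cv2.INTER_CUBIC)[:,:,::-1])
im=load("wrist9")[0]; cv2.imwrite("pics/w9.png",im[:,:,::-1])
E
```

```text
29.6583
side9 pad 105 [[-0.0447, -0.0139, 0.1452], [-0.026, 0.0002, 0.1492], [-0.0072, 0.0159, 0.1531]]
side9 catch -1 25 y rng [-0.037  -0.0329 -0.0257] z [0.0698 0.0828 0.0887] x [-0.0131 -0.0032]
side9 catch 1 31 y rng [0.0195 0.0308 0.0353] z [0.0722 0.0833 0.089 ] x [-0.0131 -0.0015]
side9 bar slope 2.43 z(-.085) 0.1432 z(0) 0.1468 y -0.0011 95
wrist9 catch -1 9 y rng [-0.0342 -0.0335 -0.0314] z [0.0707 0.0773 0.0898] x [-0.0134 -0.0126]
wrist9 catch 1 43 y rng [0.0312 0.0336 0.0355] z [0.0711 0.0841 0.0911] x [-0.0135 -0.0054]
wrist9 bar slope 3.17 z(-.085) 0.1457 z(0) 0.1504 y 0.0002 898
side0 done slope 0.3092119321910432 239 0.1487913470084311
top0 done slope 0.051111364515973194 167 0.14972726930997887
wrist9 done slope -0.3428758497425164 2750 0.14975433689651407
```

View pics/z9.png

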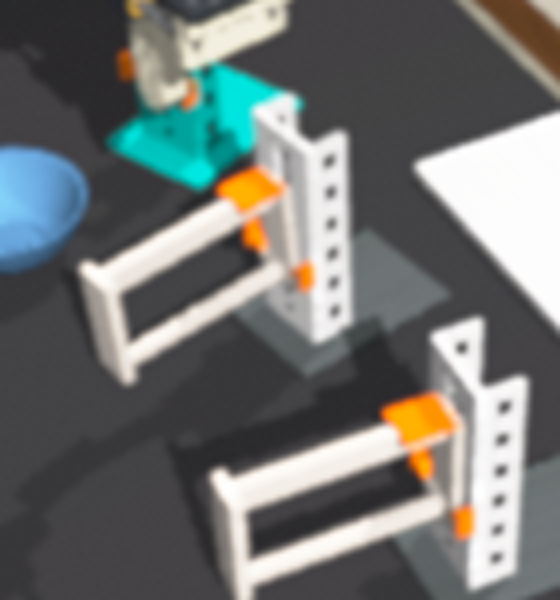

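View pics/w9.png

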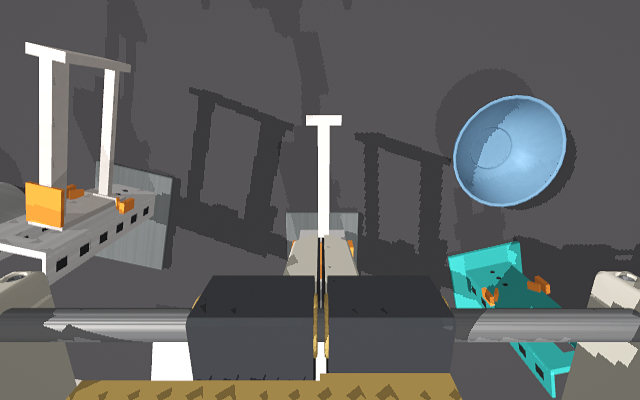

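At rest the bar extrapolates to z = 0.1504 at the face, where a level home is 0.150. The heel is therefore at about 0.060, fully down. The 3° droop equals the hook's 3 mm play. To rule out a jam I'll press once more, closer to the post, and view the catches up close.

```bash
python3 - <<'E'
from cell import env,fingers,telemetry as t
from h import *; from snap import snap
from meas import meas,face,n,tt
q=face-n*.017+tt*.0006
env.move_linear([q[0],q[1],.165],v=.25)
f0=t.read_contact_force()
env.move_linear([q[0],q[1],.117],v=.12)
z=.117
while z>.104:
    z-=.0015
    env.move_linear([q[0],q[1],z],v=.04)
    f=t.read_contact_force()-f0
    print("z",round(z,4),t.read_tool_pos()[2].round(4),"f",round(f[:2]@n,2),round(f[:2]@tt,2),round(f[2],2),t.read_time_s())
    if f[2]>20: break
snap("side","side10"); meas("side10")
env.move_linear([q[0],q[1],.155],v=.2)
q=face-n*.004
env.move_linear([q[0],q[1],.165],v=.2)
env.sleep(.05)
snap("wrist","wrist11"); snap("side","side11"); meas("side11"); meas("wrist11"); print(t.read_time_s())
a=cv2.resize(load("wrist11")[0][130:270,240:400],None,fx=4,fy=4,interpolation=cv2.INTER_CUBIC)
cv2.imwrite("pics/w11.png",a[:,:,::-1])
E
```

```text
z 0.1155 0.1162 f 0.94 0.02 -0.27 31.075
z 0.114 0.1142 f 0.49 -0.8 0.01 31.325
z 0.1125 0.1139 f -2.47 -1.32 10.93 31.575
z 0.111 0.1137 f -7.53 -2.03 20.33 31.825
side10 pad 80 [[-0.045, -0.0157, 0.1457], [-0.0302, -0.0035, 0.1494], [-0.0101, 0.0145, 0.1545]]
side10 catch -1 25 y rng [-0.0377 -0.0332 -0.0258] z [0.0704 0.0823 0.0928] x [-0.0137 -0.0039]
side10 catch 1 33 y rng [0.0187 0.0293 0.0358] z [0.0699 0.0822 0.0905] x [-0.0131 -0.0004]
side10 bar slope 3.38 z(-.085) 0.143 z(0) 0.1481 y -0.001 104
side11 pad 104 [[-0.0455, -0.0145, 0.1449], [-0.0274, 0.0008, 0.1497], [-0.0078, 0.0168, 0.1532]]
side11 catch -1 25 y rng [-0.0362 -0.0325 -0.0248] z [0.0708 0.0819 0.0891] x [-0.0135 -0.0034]
side11 catch 1 31 y rng [0.02   0.0294 0.0343] z [0.0729 0.083  0.0916] x [-0.0138 -0.0012]
side11 bar slope 2.87 z(-.085) 0.1427 z(0) 0.147 y -0.0012 94
wrist11 pad 2210 [[-0.045, -0.0131, 0.149], [-0.0282, 0.0014, 0.1507], [-0.0105, 0.0157, 0.1528]]
wrist11 catch -1 219 y rng [-0.0338 -0.026  -0.0183] z [0.0742 0.0853 0.0909] x [-0.0129 -0.0013]
wrist11 catch 1 201 y rng [0.0225 0.0307 0.0354] z [0.0728 0.086  0.091 ] x [-0.013  -0.0014]
wrist11 bar slope 3.04 z(-.085) 0.1457 z(0) 0.1502 y 0.0001 1683
32.6417
```

View pics/w11.png

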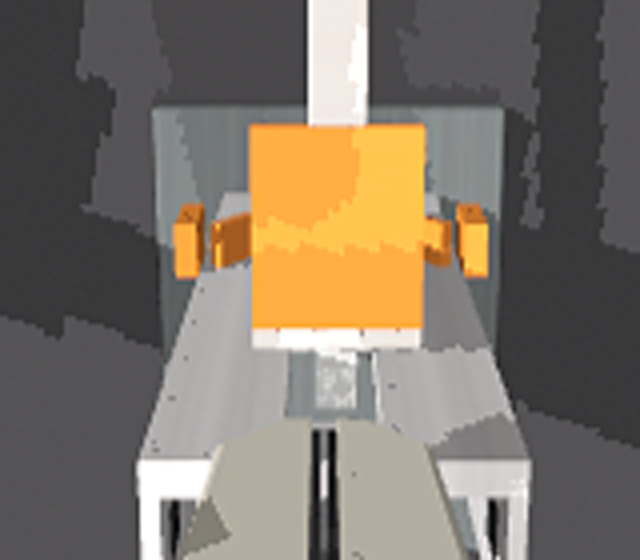

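The second press met the same hard stop (0.1137 readout), so it is home rather than jammed. The catch outer spread is 69 mm, the same as on the empty post at the start. I'll back off, take a final look and hand in.

```bash
python3 - <<'E'
from cell import env,fingers,telemetry as t
from h import *; from snap import snap
from meas import meas,face,n,tt
q=face-n*.12
p=t.read_tool_pos()
env.move_linear([p[0],p[1],.2],v=.2)
env.move_linear([q[0],q[1],.28],v=.25)
env.sleep(.3)
snap("side","side12");snap("top","top12"); meas("side12")
a,b=load("top0"),load("top12")
for nm,(u,v) in dict(vase=(481,246),cup=(394,181),bowl=(155,250)).items():
    print(nm,np.abs(a[0][v-25:v+25,u-25:u+25].astype(int)-b[0][v-25:v+25,u-25:u+25]).mean())
a,b=load("side0"),load("side12")
for nm,(u,v) in dict(vase=(373,370),cup=(380,258),bowl=(205,145),done=(310,210)).items():
    print("side",nm,np.abs(a[0][v-20:v+20,u-20:u+20].astype(int)-b[0][v-20:v+20,u-20:u+20]).mean())
print(t.read_time_s(),t.read_contact_force())
E
```

```text
side12 pad 106 [[-0.0451, -0.0153, 0.1453], [-0.0276, 0.0003, 0.15], [-0.0095, 0.0162, 0.1536]]
side12 catch -1 25 y rng [-0.0353 -0.0332 -0.024 ] z [0.0698 0.0824 0.0914] x [-0.0125 -0.0019]
side12 catch 1 32 y rng [0.0198 0.0297 0.0353] z [0.0708 0.0829 0.0898] x [-0.0134 -0.0005]
side12 bar slope 3.01 z(-.085) 0.1428 z(0) 0.1472 y -0.0009 92
vase 1.7630666666666666
cup 2.3433333333333333
bowl 48.30186666666667
side vase 0.7629166666666667
side cup 1.3104166666666666
side bowl 1.13125
side done 1.1158333333333332
34.075 [ 0.27139656 -0.09714577  0.05581987]
```

View pics/side12.png

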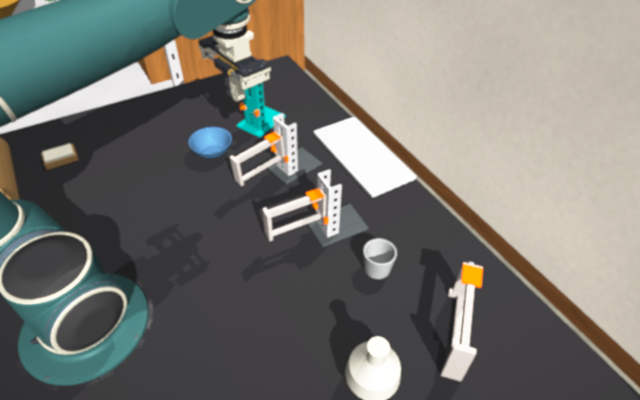

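The final side view shows the bracket hung on the grey post, with its pad at (271,140) and front plate at (236,170). The gripper is well clear, and the vase, cup and bowl have not moved in the side view (in the top view the arm hides the bowl).

```bash
python3 -c "
from cell import env,telemetry as t
print(env.hand_in(),t.read_time_s())"
```

```text
the job is handed in; nothing more can be done
the job is handed in; nothing more can be done
```

The small white bracket is hooked into the grey post's slot, pressed home and let go, but it hangs about 3° nose-down. I handed the job in at about 34 s of the 51 s allowed.

**What went wrong on the way:** the first grasp closed on nothing. Depth from the wrist and side cameras put the real fingertips about 42–47 mm short of the reported TCP. I corrected for that and the second grasp held.

**Last checks:**
- **Home:** two presses, of about 25 N and 20 N, stopped at the same height. The bar's top extrapolates to 0.150 m at the post face, the same as on the finished bracket.
- **Catches:** both sit where they were on the empty post, with an outer spread of about 69 mm, so I take them as snapped in. I inferred this from the images; my pictures never caught them pushed outwards, and there is no joint reading for them.
- **Square:** yaw was within about 0.5° and the bracket was centred within 1 mm.
- **Not fully level:** the finished bracket measures about 0°. The 3° matches the 3 mm of play between hook and wall, so I left it.
- **Other objects:** the vase, cup, bowl and finished bracket look unchanged in the side view. The arm hid the bowl in the last top view, so that comparison says nothing about the bowl.

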